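Clamp an offcut in the sanding jig

TASK

Lay the thicker of the two wood offcuts on the sanding jig, on its broad side as it lies now, snug against the end stop and both side stops, and let go of it. Then throw the clamp's handle past its centre so that it snaps over and the rubber foot holds the wood down. Leave the thinner offcut, the sanding block and the tape measure where they are.

Things in the scene. Friction and masses are not known exactly. Their poses are not given: they have to be found in the camera images.
- jig: Sanding jig fixed to the bench: plywood board, x = -65 to 210 mm, y = -65 to 65 mm, top at z = 18 mm of its frame (z up), with a steel over-centre clamp. Origin on the bench top straight below the clamp's pivot. The wood lies on the board to +x of the clamp, its long side along the jig's x. The clamp's stand is 62 x 56 mm about the origin, 105 mm high; the -y side and the far end are open.
- nest (a point): Where the centre of the thick offcut must be when it lies against all three stops: at x = 127, y = 0, z = 37 mm of the jig's frame, same axes as the jig. The offcut's long side then lies along the jig's x axis.
- end_stop (a point): Middle of the top edge of the end stop's wood-side face (jig x = 62, y = 0, z = 34 mm; the face looks to +x). The stop is a wooden block 50 mm wide, 14 mm thick, 16 mm high above the board.
- side_stops (a point): Point midway between the two side stops, in the plane of their wood-side faces and level with their tops (jig x = 127, y = 21, z = 34 mm; the faces look to -y). Each is a wooden block 22 mm long, 14 mm thick, 16 mm high above the board; one is centred 50 mm to -x, one 50 mm to +x of this point, with 78 mm free between them for a finger.
- lever (a joint): Angle of the clamp's lever, pivot 88 mm over the jig's origin, axis the jig's y. 0 = open (start). Grows as the handle goes to the jig's +x: its lean from upright towards the wood = value - 0.52 rad. A spring holds it open up to the centre at 0.76 and snaps it shut beyond: about 1.40 on the thick offcut, 1.52 with nothing under it. Push at the handle's end: 6 to 15 N, then less.
- handle_end (a point): Centre of the round end of the lever's black handle, 120 mm from the pivot; the handle is a bar 20 mm thick over its last 70 mm. Moves with the lever; at the start it is 60 mm to -x of the jig's origin and 192 mm above the bench, leaning away from the wood.
- foot (a point): Centre of the underside of the 26 mm wide rubber foot, 100 mm from the pivot on the lever's steel arm. Open, the arm stands almost upright above the jig's origin (up to 200 mm above the bench) and the foot's underside faces the wood's side; closed, the arm is level and the foot points down.
- thick_offcut_center (a point): Centre (half-way up) of the thicker wood offcut, 42 x 130 x 38 mm: 42 along its own x, 130 along its y, 38 high, loose, about 0.1 kg.
- thin_offcut_center (a point): Centre of the thinner wood offcut, 60 x 110 x 19 mm (x, y, z): not to be used; leave it alone.
- sanding_block: Black sanding block 63 x 106 x 27 mm, a bystander; origin at the centre of its underside.
- tape_measure: Yellow tape measure 41 x 89 x 65 mm, a bystander; origin at the centre of its underside.
- machine_front (a point): Middle of the foot of the front of a white bread maker that stands fixed at the back between the jig and the offcuts: a box 270 mm wide and about 300 mm high reaches 320 mm back behind this point. The straight way from the offcuts to the jig passes close in front of it or through it: keep the hand on the near side.
Things that resemble listed ones, but are neither listed nor needed, are in the scene too. Leave any green look-alike of the part that bears thick_offcut_center alone.

How it is judged:
By the outcome, as a careful person would: the job done as asked, in the order asked, and still so for the second after the job is handed in, with the robot touching nothing.
It also fails if it takes over 61 s, if anything falls off the work surface, if the arm or the gripper's body presses on something with over 40 N, if the wrist force passes 120 N, or if a joint passes its speed limit or range.

ROBOT

A 6-joint arm with a two-finger parallel gripper is mounted at the origin on a cart in front of the work surface, level with it; the furniture and walls round the work are solid. World frame = base frame: x ahead of the robot, y to its left, z up, the work surface at z = 0. Lengths are in m, angles in rad, forces in N, time in s.
With the tool pointing down it reaches from about 0.35 to 0.8 m from the base axis. Payload 7.3 kg.
Tool frame: the origin (TCP) lies between the finger pads; the fingertips stand 19 mm ahead of it and the grasp point (between the pads) is the TCP (ctrl.tip_extent is the distance from the TCP to the fingertips, in m); z points along the fingers, y is the line along which they close (so a half turn about z gives the same grasp; the last joint's range is limited). The gripper opens to 85 mm and grips with 20 to 120 N. Pads are 22 mm wide; open, the fingers measure 114 mm over their backs; the gripper's body (76 mm by 85 mm) begins 54 mm behind the grasp point. The pads swing forward as they close: fully open they stand 13 mm farther back than shut.
Start: joints at [-1.294, 0.342, 1.524, -0, 1.275, -0.146], TCP at [0.215, -0.479, 0.25] pointing down, gripper open.
Joint ranges: [-2.53, 2.53], [-0.77, 2.02], [0.04, 2.7], [-1, 4.14], [0.28, 2.66], [-3.11, 3.11]. Speed limits (rad/s): [2.57, 2.57, 3.14, 3.14, 3.14, 3.14].

INTERFACE

Orientations are given as a rotation vector (axis times angle).
In Python, from cell import ctrl, grab_frame, look_for gives the robot as it stands. The module is installed in compiled form; this text tells all that it offers.
- The arm moves only by the shell command python3 -m pendant 'ROWS' [FORCE]. ROWS is JSON, a list of rows, each an object with "angular": the turn, a rotation vector about the tool's x, y, z in degrees, a list of three; "delta_pos": the shift along the tool's x, y, z in mm, a list of three; "claw": the finger opening in mm, from 0 to 85.4. In form: [{"angular": [ax, ay, az], "delta_pos": [x, y, z], "claw": claw}, ...]. A call has 1 to 8 rows; each row is the pose to reach, as a shift and turn from the pose commanded when the call began, along the tool's axes at that moment; what a row does not reach only later rows make up. A row lasts 1/8 s, in which the tool goes at most 62.5 mm and 10.7 degrees, less where a joint would pass 70% of its speed; a pose out of reach is approached as far as the arm can. A call with a gripper value outside its range is refused whole. The fingers move at their own pace and stop on an object; FORCE is the grip in N (left out, the last holds). Time passes only in rows, so rows that repeat a pose let the fingers close. It gives the time, the measured TCP pose, the force, the opening and the grip force at its end, in the units of the state.
- ctrl.sense(): the state, without advancing time (a new reading comes with each control period).
- grab_frame(name): name is "scene" or "side" or "wrist"; returns a dict with "color" (400x640x3 uint8, red, green, blue), "fx", "fy", "cx", "cy" (pixels), "k1" (the pictures are not rectified: a ray, as slopes to the right and down, at radius r is drawn at 1 + k1 r^2 times it, then the intrinsics apply), "eye" and "rotation" of the camera in the world. Camera axes: x right, y up, looking along -z (the intrinsics and any distortion apply to the point x, -y, -z); pixel columns grow to the right and rows downward; lengths in m; the calibration is good to about 2 mm. A picture is of the moment at which its call begins. There is no depth.
- ctrl.close_job(): hands the job in; it is judged then, once.
Trained networks look in a picture, given as the dict that the camera call returned (one of the last four; its "shot" number tells which), for a name from the list of things; names that differ only in an ending like _2 or _b are one class to them, and where a whole thing is asked for, a point or a joint stands for the part that bears it (a point fixed in the world has none). Each returns a list of dicts, best first, with "confidence" (0 to 1); they miss things now and then, are a little off and sometimes report something else, mostly with a low value. They report only what shows in the picture. A call takes as long as a camera call. They do not tell look-alikes from the thing itself.
- look_for(picture, target): "at" ([column, row] as shares, 0 to 1, of the picture: columns of its width, rows of its height, amid what is visible of it).
The state is a dict: "time": time; "q": joint angles; "dq": joint speeds; "joint_efforts": joint torques, N m; "eef_pos": TCP position; "orientation": TCP orientation; "contact_force": force on the tool from outside, world axes, zero at the start; "torque": the same for the moment, N m; "finger_gap": finger opening in m; "grasp_force": force on a finger pad.
Only numpy, scipy, OpenCV 4.12 (cv2) and the standard library are available. Lean on these libraries where they do the work, as an engineer would, in place of code of your own. Each camera call takes 0.05 s, during which the arm holds its last target. There are 200 camera calls.

## Working session

There is one attempt and no reset: what is moved stays moved. The work goes in short steps, Python scripts to look and compute and a shell command to move; the robot and the scene stay as the last step left them, time stands still between calls to the robot, and variables do not carry over. Pictures are saved under pics/ and viewed, at most 10 in all, crops included, and the job is handed in when it is done.

```bash
mkdir -p pics; cat > h.py <<'E'
import numpy as np, cv2
from cell import ctrl, grab_frame, look_for
from scipy.spatial.transform import Rotation as R
def ray(f,px):
    x=(px[0]-f["cx"])/f["fx"]; y=(px[1]-f["cy"])/f["fy"]; rd=np.hypot(x,y); r=rd
    for _ in range(20): r=rd/(1+f["k1"]*r*r)
    s=r/rd if rd>0 else 1
    d=rot(f)@np.array([x*s,-y*s,-1]); return np.array(f["eye"]),d/np.linalg.norm(d)
def rot(f):
    r=np.array(f["rotation"]); return r if r.shape==(3,3) else R.from_rotvec(r).as_matrix()
def onz(f,px,z):
    o,d=ray(f,px); return o+d*(z-o[2])/d[2]
def proj(f,p):
    c=rot(f).T@(np.array(p)-np.array(f["eye"])); x=c[0]/-c[2]; y=-c[1]/-c[2]; k=1+f["k1"]*(x*x+y*y)
    return np.array([f["fx"]*x*k+f["cx"],f["fy"]*y*k+f["cy"]])
def tri(fs,pxs):
    A=np.zeros((3,3));b=np.zeros(3);L=[]
    for f,p in zip(fs,pxs):
        o,d=ray(f,p);M=np.eye(3)-np.outer(d,d);A+=M;b+=M@o
    x=np.linalg.solve(A,b); 
    return x,[float(np.linalg.norm(np.cross(x-ray(f,p)[0],ray(f,p)[1]))) for f,p in zip(fs,pxs)]
def save(f,name,box=None,s=1):
    im=cv2.cvtColor(f["color"],cv2.COLOR_RGB2BGR)
    if box: im=im[box[1]:box[3],box[0]:box[2]]
    cv2.imwrite("pics/"+name,cv2.resize(im,None,fx=s,fy=s,interpolation=cv2.INTER_CUBIC))
E
python3 - <<'E'
from h import *
np.set_printoptions(precision=4,suppress=True)
fs=[grab_frame(n) for n in ("scene","side","wrist")]
for n,f in zip(("scene","side","wrist"),fs):
    save(f,n+"0.png"); print(n,f["eye"],f["fx"],f["k1"],rot(f)[:,2])
    for t in ["jig","nest","end_stop","side_stops","lever","handle_end","foot","thick_offcut_center","thin_offcut_center","sanding_block","tape_measure","machine_front"]:
        print(t,[(np.round(np.array(d["at"])*[640,400],1).tolist(),round(d["confidence"],2)) for d in look_for(f,t)][:4])
s=ctrl.sense();print(s["time"],s["eef_pos"],s["orientation"])
E
```

```text
scene [-0.5969 -0.759   0.7609] 397.3821436882076 0.025362952844199007 [-0.715  -0.5579  0.4213]
jig [([402.2, 263.6], 0.72)]
nest [([400.6, 263.7], 0.95)]
end_stop [([400.1, 262.1], 0.62)]
side_stops [([400.8, 262.8], 0.81)]
lever [([392.2, 229.5], 0.72)]
handle_end [([392.8, 226.9], 0.77), ([401.9, 261.8], 0.29)]
foot [([397.0, 228.2], 0.83)]
thick_offcut_center [([214.8, 214.2], 0.49)]
thin_offcut_center [([298.8, 234.5], 0.65)]
sanding_block [([338.4, 250.3], 0.65)]
tape_measure [([306.2, 246.5], 0.8)]Traceback (most recent call last):
  File "<stdin>", line 7, in <module>
ValueError: it knows: end_stop, foot, handle_end, jig, lever, nest, sanding_block, side_stops, tape_measure, thick_offcut_center, thin_offcut_center
```

```bash
python3 - <<'E'
from h import *
np.set_printoptions(precision=4,suppress=True)
fs=[grab_frame(n) for n in ("scene","side","wrist")]
for n,f in zip(("scene","side","wrist"),fs):
    save(f,n+"0.png"); print(n,f["eye"],f["fx"],f["k1"],rot(f)[:,2])
    if n=="scene": continue
    for t in ["jig","nest","end_stop","side_stops","lever","handle_end","foot","thick_offcut_center","thin_offcut_center","sanding_block","tape_measure"]:
        print(t,[(np.round(np.array(d["at"])*[640,400],1).tolist(),round(d["confidence"],2)) for d in look_for(f,t)][:4])
s=ctrl.sense();print(s["time"],s["eef_pos"],s["orientation"])
a=cv2.imread("pics/scene0.png");b=cv2.imread("pics/side0.png")
E
```

```text
scene [-0.5969 -0.759   0.7609] 397.3821436882076 0.025362952844199007 [-0.715  -0.5579  0.4213]
side [0.0343 1.4143 0.6688] 458.33343364335434 -0.07322653580607784 [-0.2999  0.8865  0.3523]
jig [([351.8, 201.3], 0.68)]
nest [([348.9, 198.4], 0.84)]
end_stop [([346.9, 198.3], 0.94)]
side_stops [([350.8, 199.1], 0.56)]
lever [([351.9, 175.3], 0.58)]
handle_end [([351.3, 173.7], 0.73)]
foot [([355.2, 173.8], 0.83)]
thick_offcut_center [([328.6, 274.6], 0.95), ([323.4, 312.8], 0.66)]
thin_offcut_center [([326.9, 249.8], 0.98)]
sanding_block [([339.3, 225.8], 0.76)]
tape_measure [([355.6, 234.0], 0.69)]
wrist [ 0.2786 -0.45    0.3735] 325.9306403105741 0.021820205193926023 [0.2518 0.1155 0.9609]
jig []
nest []
end_stop []
side_stops []
lever []
handle_end []
foot []
thick_offcut_center []
thin_offcut_center []
sanding_block []
tape_measure []
1.95 [ 0.2154 -0.4788  0.2503] [ 3.0716  0.6592 -0.    ]
```

View pics/scene0.png

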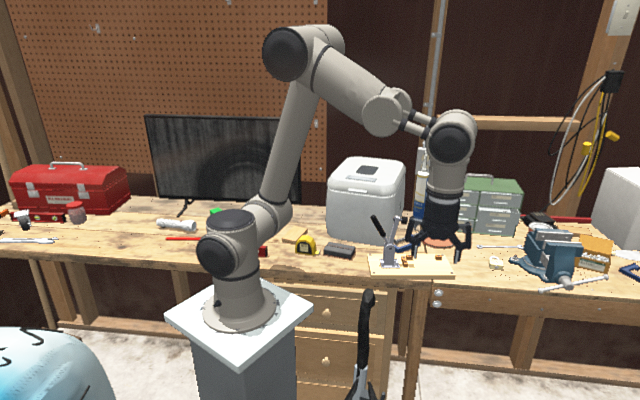

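View pics/side0.png

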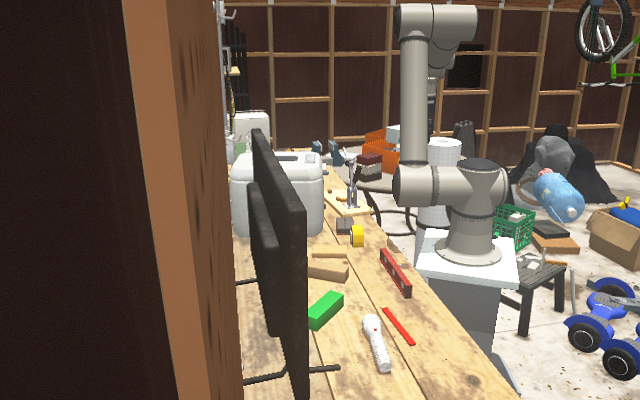

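The scene picture shows the jig at (410,262), clamp at (390,240), bread maker at (365,200), tape at (306,245); the arm hides the offcuts. The side picture shows two wooden pieces at (328,270) and (328,253), the green look-alike at (325,310), the tape at (357,235), and the jig at (350,203).

```bash
python3 - <<'E'
from h import *
np.set_printoptions(precision=4,suppress=True)
a=grab_frame("scene");b=grab_frame("side")
for n,z,p in [("thick",.019,(328.6,272)),("thin",.0095,(327,253)),("green",.019,(325,310)),("tape",.03,(355.6,234)),("block",.013,(340,225.8)),("jig",.018,(351,201.3))]:
    print(n,onz(b,p,z))
for n,z,p in [("jig",.018,(402,263.6)),("tape",.03,(306.2,246.5)),("block",.013,(338.4,250.3))]:print("s",n,onz(a,p,z))
for n,p,q in [("handle",(375,219),(360,158))]: print(tri([a,b],[p,q]))
for n,p in [("c1",(368,254)),("c2",(369,276)),("c3",(454,276)),("c4",(447,250))]: print(n,onz(a,p,.018))
A=cv2.cvtColor(a["color"],4)[205:285,350:470];B=cv2.cvtColor(b["color"],4)[145:335,225:425]
A=cv2.resize(A,(780,520),interpolation=2)[:, :]; cv2.imwrite("pics/jig1.png",A)
cv2.imwrite("pics/off1.png",cv2.resize(B,None,fx=3,fy=3,interpolation=2))
E
```

```text
thick [0.3803 0.3047 0.019 ]
thin [0.4268 0.1734 0.0095]
green [0.3312 0.4912 0.019 ]
tape [0.3658 0.0488 0.03  ]
block [ 0.4453 -0.0391  0.013 ]
jig [ 0.4689 -0.2818  0.018 ]
s jig [ 0.4804 -0.2816  0.018 ]
s tape [0.3538 0.0344 0.03  ]
s block [ 0.4263 -0.0564  0.013 ]
(array([ 0.4118, -0.2113,  0.2084]), [0.015297803721687767, 0.015297803721687998])
c1 [ 0.4628 -0.1584  0.018 ]
c2 [ 0.3493 -0.2311  0.018 ]
c3 [ 0.517  -0.4467  0.018 ]
c4 [ 0.6595 -0.3677  0.018 ]
```

View pics/jig1.png

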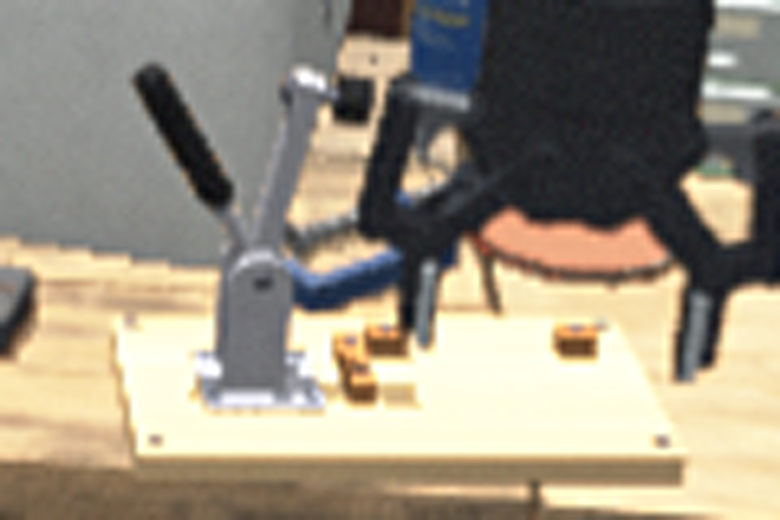

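View pics/off1.png

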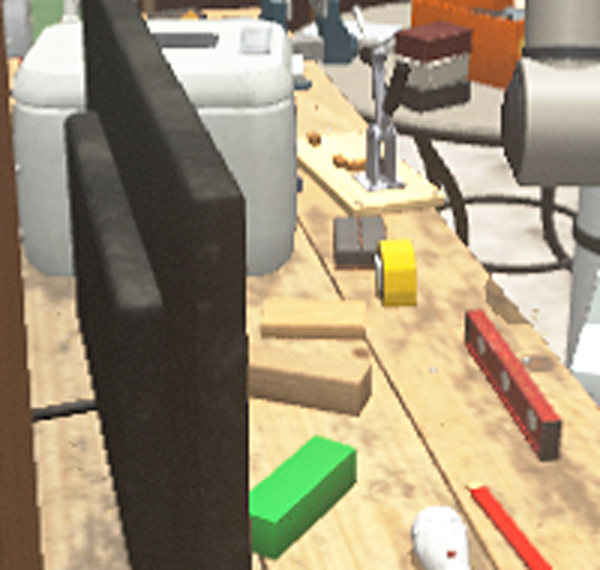

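The enlarged crops show the jig with end stop at crop (355,370), side stops at (385,340) and (577,340), long axis to the right in the scene. Wooden candidates in the side picture: (328,270) is taller, long: this fits the thick one. (328,253) is flat: the thin one. The green one at (325,310) is the look-alike. Next I go to look at the jig with the wrist camera.

```bash
python3 -m pendant '[{"angular":[0,0,0],"delta_pos":[305,10,-120],"claw":85},{"angular":[0,0,0],"delta_pos":[305,10,-120],"claw":85},{"angular":[0,0,0],"delta_pos":[305,10,-120],"claw":85},{"angular":[0,0,0],"delta_pos":[305,10,-120],"claw":85},{"angular":[0,0,0],"delta_pos":[305,10,-120],"claw":85},{"angular":[0,0,0],"delta_pos":[305,10,-120],"claw":85},{"angular":[0,0,0],"delta_pos":[305,10,-120],"claw":85}]'
python3 - <<'E'
from h import *
f=grab_frame("wrist");save(f,"w1.png",s=1.25)
import pickle;pickle.dump(f,open("w1.pkl","wb"))
for t in ["jig","nest","end_stop","side_stops","lever","handle_end","foot"]:
        print(t,[(np.round(np.array(d["at"])*[640,400],1).tolist(),round(d["confidence"],2)) for d in look_for(f,t)][:4])
E
```

```text
time: 2.92
eef_pos: [0.4987, -0.3621, 0.3702]
orientation: [3.071, 0.663, 0.0]
contact_force: [-0.8, 0.3, 0.0]
finger_gap: 0.0851
grasp_force: 0.0
jig [([270.6, 144.3], 0.74)]
nest [([271.0, 144.5], 0.85)]
end_stop [([271.0, 141.5], 0.87)]
side_stops []
lever [([172.3, 173.7], 0.86)]
handle_end [([172.1, 176.0], 0.88), ([96.6, 109.1], 0.64)]
foot [([171.5, 175.1], 0.55), ([26.4, 128.7], 0.32)]
```

View pics/w1.png

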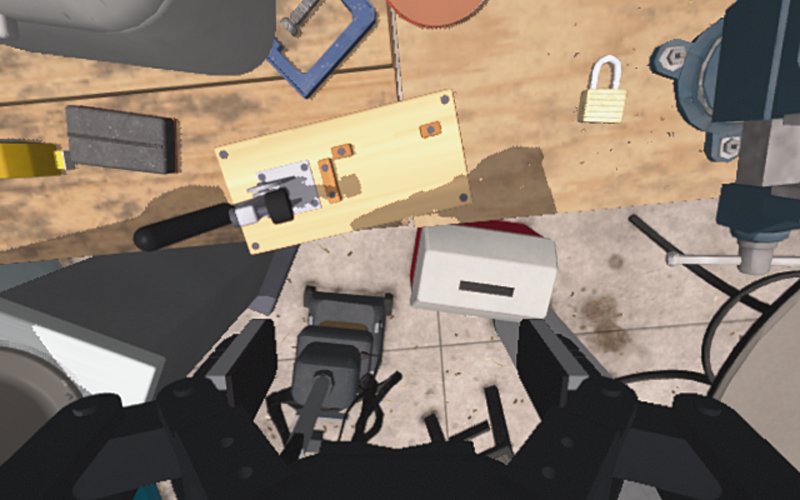

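The jig shows fully at (340,170) of the enlarged view: board corners (214,147), (454,89), (470,196), (250,254); end stop (330,182), side stops (342,151) and (431,129); the handle points left. I fit the jig's pose from the corners and the orange stops.

```bash
cat > fit.py <<'E'
from h import *
import pickle
from scipy.optimize import least_squares
f=pickle.load(open("w1.pkl","rb"))
hsv=cv2.cvtColor(f["color"],cv2.COLOR_RGB2HSV)
m=cv2.inRange(hsv,(5,130,90),(20,255,255)); m[:,:245]=0;m[:60]=0;m[170:]=0;m[:,370:]=0
n,l,st,c=cv2.connectedComponentsWithStats(m)
for i in range(1,n):
    if st[i,4]>15: print(st[i],c[i])
P=np.array([[-65,65,18],[210,65,18],[210,-65,18],[-65,-65,18]])/1e3
px=np.array([[214,147],[454,89],[470,196],[250,254]])/1.25
def W(q,p): c,s=np.cos(q[2]),np.sin(q[2]); return np.array([q[0]+c*p[0]-s*p[1],q[1]+s*p[0]+c*p[1],p[2]])
r=lambda q:np.concatenate([proj(f,W(q,p))-x for p,x in zip(P,px)])
q=least_squares(r,[.45,-.2,-.9]).x
print("jig",q,np.degrees(q[2]),r(q).round(1))
for nm,p in dict(end=[55,0,34],s1=[77,28,34],s2=[177,28,34],nest=[127,0,37],handle=[-60,0,192]).items(): print(nm,proj(f,W(q,np.array(p)/1e3)).round(1),W(q,np.array(p)/1e3).round(4))
E
python3 fit.py
```

```text
[336  97  17  13 120] [343.70833333 103.31666667]
[265 115  17  12 113] [273.2920354  120.60176991]
[255 127  18  36 280] [263.31428571 144.26428571]
jig [ 0.45384052 -0.24161598 -0.90914423] -52.09012719810779 [-1.7 -0.7 -1.5 -3.1  3.   4.5  0.4  0.2]
end [263.1 143.7] [ 0.4876 -0.285   0.034 ]
s1 [272.9 119.8] [ 0.5232 -0.2852  0.034 ]
s2 [344.6 101.9] [ 0.5847 -0.3641  0.034 ]
nest [313.3 131.6] [ 0.5319 -0.3418  0.037 ]
handle [119.1 189.7] [ 0.417  -0.1943  0.192 ]
```

```bash
cat >> fit.py <<'E'
print("--- refit")
pts=list(zip(P,px,[.4]*4))+[(np.array([55,0,31])/1e3,c,1) for c in [np.array([263.3,144.3])]]+[(np.array([77,27,31])/1e3,np.array([273.3,120.6]),1),(np.array([177,27,31])/1e3,np.array([343.7,103.3]),1),(np.array([-60,0,192])/1e3,np.array([117.6,190.4]),.3)]
r=lambda q:np.concatenate([w*(proj(f,W(q,p))-x) for p,x,w in pts])
q=least_squares(r,q).x; print(q,np.degrees(q[2]),r(q).round(1)); print("nest",W(q,[.127,0,.037]))
E
python3 fit.py | sed -n '/refit/,$p'
python3 - <<'E'
from h import *
np.set_printoptions(precision=3,suppress=True)
a=grab_frame("scene");b=grab_frame("side")
print("machine",onz(a,(328,233),0),onz(a,(392,243),0))
for z in (.05,.1): print("mon R",onz(a,(300,205),z),"mon L",onz(a,(155,198),z),"near end side",onz(b,(307,332),z),onz(b,(250,183),z))
print("monitor feet", onz(b,(340,369),0),onz(b,(245,392),0))
E
```

```text
--- refit
[ 0.4530881  -0.24143792 -0.90911646] -52.088535994369586 [-0.8 -0.1 -0.7 -1.   1.1  2.   0.   0.2 -0.2 -0.3 -0.3  0.3  0.5 -0.2
  0.3 -0. ]
nest [ 0.53112237 -0.34163598  0.037     ]
machine [ 0.527  0.065 -0.   ] [ 0.612 -0.174  0.   ]
mon R [0.581 0.255 0.05 ] mon L [0.244 0.816 0.05 ] near end side [0.328 0.629 0.05 ] [ 0.924 -0.285  0.05 ]
mon R [0.499 0.184 0.1  ] mon L [0.185 0.705 0.1  ] near end side [0.305 0.692 0.1  ] [ 0.852 -0.148  0.1  ]
monitor feet [0.242 0.665 0.   ] [0.402 0.79  0.   ]
```

```bash
python3 -m pendant '[{"angular":[0,0,0],"delta_pos":[80,-430,0],"claw":85},{"angular":[0,0,0],"delta_pos":[80,-430,0],"claw":85},{"angular":[0,0,0],"delta_pos":[80,-430,0],"claw":85},{"angular":[0,0,0],"delta_pos":[80,-430,0],"claw":85},{"angular":[0,0,0],"delta_pos":[80,-430,0],"claw":85},{"angular":[0,0,0],"delta_pos":[80,-430,0],"claw":85},{"angular":[0,0,0],"delta_pos":[80,-430,0],"claw":85},{"angular":[0,0,0],"delta_pos":[80,-430,0],"claw":85}]' && python3 -m pendant '[{"angular":[0,0,0],"delta_pos":[30,-160,0],"claw":85},{"angular":[0,0,0],"delta_pos":[30,-160,0],"claw":85},{"angular":[0,0,0],"delta_pos":[30,-160,0],"claw":85},{"angular":[0,0,0],"delta_pos":[30,-160,0],"claw":85}]'
python3 - <<'E'
from h import *
f=grab_frame("wrist");save(f,"w2.png",s=1.25)
import pickle;pickle.dump(f,open("w2.pkl","wb"))
for t in ["thick_offcut_center","thin_offcut_center"]:
        print(t,[(np.round(np.array(d["at"])*[640,400],1).tolist(),round(d["confidence"],2)) for d in look_for(f,t)][:4])
E
```

```text
time: 4.42
eef_pos: [0.3928, 0.0657, 0.3709]
orientation: [-3.069, -0.67, -0.002]
contact_force: [0.1, -0.5, 0.1]
finger_gap: 0.0848
grasp_force: 0.0
time: 4.92
eef_pos: [0.3558, 0.2215, 0.3702]
orientation: [3.071, 0.663, 0.0]
contact_force: [0.1, 0.4, 0.4]
finger_gap: 0.085
grasp_force: 0.0
thick_offcut_center [([130.9, 87.6], 0.89), ([281.8, 107.2], 0.86), ([606.3, 222.1], 0.7)]
thin_offcut_center [([381.3, 134.9], 0.87)]
```

View pics/w2.png

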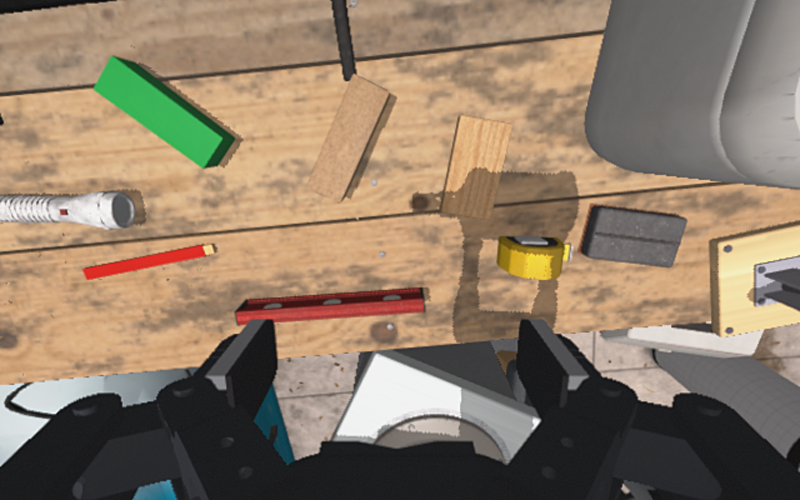

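Candidates in the enlarged view: brown wood at (352,137), lighter wood at (477,165), green bar at (165,112). I take the brown one, since it is narrow and long and showed more height in the side view. The light one is the wide, flat thin offcut and the green one is the look-alike. Now I measure it and confirm with model outlines in a crop.

```bash
cat > fit2.py <<'E'
from h import *
import pickle
from scipy.optimize import least_squares
np.set_printoptions(precision=4,suppress=True)
f=pickle.load(open("w2.pkl","rb")); im=cv2.cvtColor(f["color"],4); im=cv2.resize(im,None,fx=2,fy=2,interpolation=2)
def fit(w,l,h,px,g):
    P=np.array([[w,l,2*h],[w,-l,2*h],[-w,-l,2*h],[-w,l,2*h]])/2e3
    px=np.array(px)/1.25
    W=lambda q,p:np.array([q[0]+np.cos(q[2])*p[0]-np.sin(q[2])*p[1],q[1]+np.sin(q[2])*p[0]+np.cos(q[2])*p[1],p[2]])
    r=lambda q:np.concatenate([proj(f,W(q,p))-x for p,x in zip(P,px)])
    s=least_squares(r,g); q=s.x; print(q,np.degrees(q[2]),r(q).round(1))
    for h2 in (0,h/1e3):
        cv2.polylines(im,[np.array([proj(f,W(q,[*p[:2],h2]))*2 for p in P]).astype(int)],1,(0,0,255) if h2 else (255,0,0),1)
    return q
T=[(353,76),(390,88),(347,200),(310,188)]
N=[(459,115),(512,122),(492,220),(441,213)]
for nm,X in (("thick",T),("thin",N)):
  for z in (.038,.019):
    c=[onz(f,np.array(p)/1.25,z)[:2] for p in X]; print(nm,z,[float(np.linalg.norm(c[i]-c[(i+1)%4]).round(4)) for i in range(4)])
fit(42,130,38,T,[.43,.27,0]); fit(60,110,19,N,[.43,.17,0])
cv2.imwrite("pics/w2c.png",im[60:400,440:860])
E
python3 fit2.py
```

```text
thick 0.038 [0.0397, 0.1263, 0.0427, 0.1255]
thick 0.019 [0.0414, 0.1316, 0.0445, 0.1307]
thin 0.038 [0.057, 0.1066, 0.0587, 0.1059]
thin 0.019 [0.0593, 0.1111, 0.0611, 0.1104]
[0.3952 0.2919 0.1409] 8.071180835588363 [-45.3  20.   20.1  39.8  45.5 -19.4 -17.6 -37.6]
[0.4242 0.152  0.2605] 14.927528590267396 [-20.   14.   14.4  21.8  19.7 -14.7 -13.6 -21.5]
```

View pics/w2c.png

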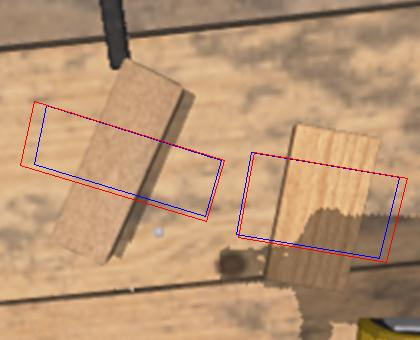

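```bash
sed -i 's/^T=.*/T=[(1.25*(x+440)\/2,1.25*(y+60)\/2) for x,y in [(124,57),(183,90),(107,263),(52,234)]]/; s/\[.43,.27,0\]/[.4,.29,-1.4]/; s/\[.43,.17,0\]/[.42,.15,-1.3]/' fit2.py; python3 fit2.py; python3 - <<'E'
from h import *
print(ctrl.sense()["q"], ctrl.tip_extent)
E
```

```text
thick 0.038 [0.0426, 0.1252, 0.0423, 0.1246]
thick 0.019 [0.0444, 0.1305, 0.0441, 0.1298]
thin 0.038 [0.057, 0.1066, 0.0587, 0.1059]
thin 0.019 [0.0593, 0.1111, 0.0611, 0.1104]
[0.3939 0.2935 0.032 ] 1.8338484095096756 [-43.3  17.8  18.9  41.3  44.9 -16.2 -17.4 -39.6]
[0.4242 0.152  0.2605] 14.927287576619639 [-20.   14.   14.4  21.8  19.7 -14.7 -13.6 -21.5]
[ 3.68685271e-01  6.81334194e-02  1.54684165e+00 -6.83611439e-04
  1.52668505e+00  1.51793016e+00] 0.019
```

View pics/w2c.png

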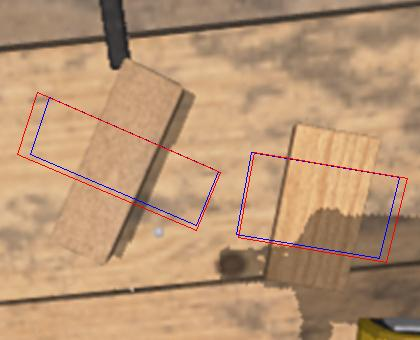

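```bash
sed -i 's/P=np.array.*/P=np.array([[-w,l,2*h],[w,l,2*h],[w,-l,2*h],[-w,-l,2*h]])\/2e3/' fit2.py; python3 fit2.py; python3 - <<'E'
from h import *
import pickle
f=pickle.load(open("w2.pkl","rb"))
b=grab_frame("side")
# side-view check of corner: right end top-corner of thick seen at crop (371,362) , bottom (362,413) scale 3 from (225,145)
for c,z in [((371,362),.038),((363,413),0),((350,343),.038)]: print(onz(b,np.array(c)/3+[225,145],z).round(3))
hsv=cv2.cvtColor(f["color"],cv2.COLOR_RGB2HSV)
print([hsv[y,x].tolist() for x,y in [(282,110),(270,130),(300,85),(309,95),(330,110),(230,110)]])
E
```

```text
thick 0.038 [0.0426, 0.1252, 0.0423, 0.1246]
thick 0.019 [0.0444, 0.1305, 0.0441, 0.1298]
thin 0.038 [0.057, 0.1066, 0.0587, 0.1059]
thin 0.019 [0.0593, 0.1111, 0.0611, 0.1104]
[ 0.392   0.2959 -1.5933] -91.28727033220403 [ 1.  -0.9  1.  -2.1 -0.9  1.1 -1.2  2.5]
[ 0.4227  0.1519 -1.2828] -73.50000963806191 [-0.3 -0.1  0.1  0.5 -0.2 -0.3  0.5 -0.2]
[0.327 0.284 0.038]
[0.325 0.316 0.   ]
[0.356 0.253 0.038]
[[14, 97, 205], [14, 96, 200], [14, 101, 194], [15, 98, 135], [15, 98, 209], [16, 103, 217]]
```

The piece fits 42 x 130 mm at (0.392, 0.296), long side along world x, and the side view agrees. Going to it now.

```bash
python3 -m pendant '[{"angular":[0,0,25.7],"delta_pos":[58,-55,200],"claw":85},{"angular":[0,0,25.7],"delta_pos":[58,-55,200],"claw":85},{"angular":[0,0,25.7],"delta_pos":[58,-55,200],"claw":85},{"angular":[0,0,25.7],"delta_pos":[58,-55,200],"claw":85},{"angular":[0,0,25.7],"delta_pos":[58,-55,270],"claw":85},{"angular":[0,0,25.7],"delta_pos":[58,-55,270],"claw":85},{"angular":[0,0,25.7],"delta_pos":[58,-55,270],"claw":85}]'
python3 - <<'E'
from h import *
f=grab_frame("wrist");s=ctrl.sense();print(s["eef_pos"],s["orientation"],s["q"])
print(look_for(f,"thick_offcut_center"))
for p in [(.327,.275,.038),(.327,.317,.038),(.457,.275,.038),(.457,.317,.038),(.392,.296,.019)]: print(proj(f,p))
save(f,"w3.png",s=1.2)
E
```

```text
time: 6.0
eef_pos: [0.3872, 0.2939, 0.1012]
orientation: [-3.141, 0.042, -0.001]
contact_force: [0.4, -0.4, 1.2]
finger_gap: 0.0851
grasp_force: 0.0
[0.38768227 0.29437252 0.10207569] [-3.14009635  0.04216388 -0.00393222] [ 4.91927017e-01  4.52252828e-01  1.82441663e+00 -2.01438605e-04
  8.62145778e-01  2.08970777e+00]
[{'at': [0.4878, 0.5165], 'confidence': 0.92}, {'at': [0.0903, 0.7335], 'confidence': 0.78}]
[347.65497334 312.65616109]
[283.81079744 314.15847072]
[347.62389848 106.72290092]
[271.04861678 108.75778714]
[313.14375362 210.42882798]
```

View pics/w3.png

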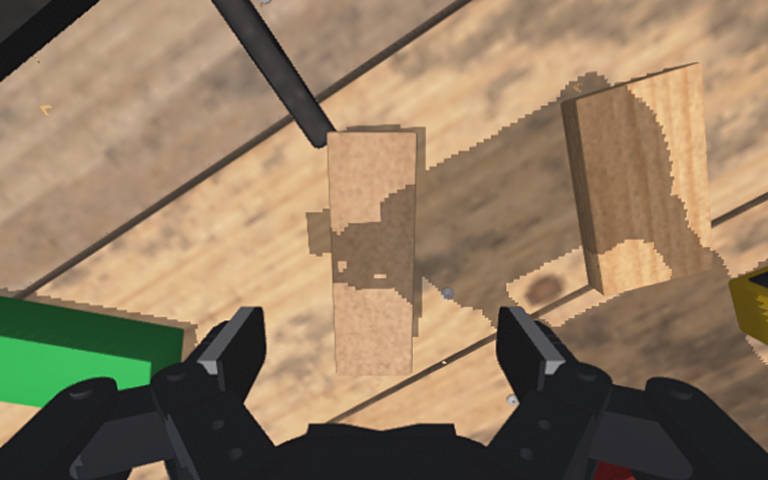

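The crop at 1.2x shows the brown offcut between the fingers, top corners (328,132), (417,132), (412,373), (335,373), matching the prediction within 2 px. The green bar at left is clear of the finger. I descend and grip.

```bash
python3 -m pendant '[{"angular":[0,0,0],"delta_pos":[0,-1,45],"claw":85},{"angular":[0,0,0],"delta_pos":[0,-1,71],"claw":85},{"angular":[0,0,0],"delta_pos":[0,-1,71],"claw":85},{"angular":[0,0,0],"delta_pos":[0,-1,71],"claw":35},{"angular":[0,0,0],"delta_pos":[0,-1,71],"claw":35},{"angular":[0,0,0],"delta_pos":[0,-1,71],"claw":35},{"angular":[0,0,0],"delta_pos":[0,-1,71],"claw":35},{"angular":[0,0,0],"delta_pos":[0,-1,71],"claw":35}]' 40; python3 -m pendant '[{"angular":[0,0,0],"delta_pos":[0,0,0],"claw":35},{"angular":[0,0,0],"delta_pos":[0,0,0],"claw":35}]'
```

```text
time: 7.1
eef_pos: [0.3871, 0.2959, 0.0307]
orientation: [-3.14, 0.04, -0.004]
contact_force: [-0.3, -0.7, 6.1]
finger_gap: 0.0411
grasp_force: 40.9
time: 7.35
eef_pos: [0.3871, 0.2959, 0.0307]
orientation: [-3.14, 0.04, -0.004]
contact_force: [-0.0, -0.9, 6.2]
finger_gap: 0.0415
grasp_force: 40.9
```

```bash
python3 -m pendant '[{"angular":[0,0,0],"delta_pos":[0,0,-60],"claw":35},{"angular":[0,0,0],"delta_pos":[0,0,-120],"claw":35},{"angular":[0,0,10],"delta_pos":[-10,40,-170],"claw":35},{"angular":[0,0,20],"delta_pos":[-20,85,-210],"claw":35},{"angular":[0,0,30],"delta_pos":[-20,135,-245],"claw":35},{"angular":[0,0,40],"delta_pos":[-20,185,-270],"claw":35},{"angular":[0,0,50.6],"delta_pos":[-20,235,-270],"claw":35},{"angular":[0,0,50.6],"delta_pos":[-20,277,-270],"claw":35}]'; python3 -c "
from h import *
s=ctrl.sense();print(s['q'],s['grasp_force'],s['eef_pos'],s['orientation'])"
```

```text
time: 8.35
eef_pos: [0.3586, 0.0174, 0.3002]
orientation: [-2.821, 1.382, -0.004]
contact_force: [1.0, 0.1, -0.4]
finger_gap: 0.0416
grasp_force: 41.2
[-1.65688984e-01 -1.56397891e-02  1.82339346e+00 -2.01499585e-04
  1.33148723e+00  2.31650082e+00] 41.227235198020935 [0.35863943 0.01742996 0.30022866] [-2.82060322  1.38229607 -0.00362726]
```

```bash
python3 -m pendant '[{"angular":[0,0,0],"delta_pos":[391,88,0],"claw":35},{"angular":[0,0,0],"delta_pos":[391,88,0],"claw":35},{"angular":[0,0,0],"delta_pos":[391,88,0],"claw":35},{"angular":[0,0,0],"delta_pos":[391,88,0],"claw":35},{"angular":[0,0,0],"delta_pos":[391,88,0],"claw":35},{"angular":[0,0,0],"delta_pos":[391,88,0],"claw":35},{"angular":[0,0,0],"delta_pos":[391,88,0],"claw":35},{"angular":[0,0,0],"delta_pos":[391,88,0],"claw":35}]'; python3 -c "
from h import *
s=ctrl.sense();print(s['q'],s['grasp_force'],s['eef_pos'],s['orientation'])"
```

```text
time: 9.35
eef_pos: [0.5299, -0.3451, 0.2985]
orientation: [-2.821, 1.382, 0.002]
contact_force: [0.1, 1.0, -0.6]
finger_gap: 0.0413
grasp_force: 41.2
[-6.98210827e-01  5.20764949e-01  1.10964886e+00 -1.84375716e-04
  1.51212225e+00  1.78336241e+00] 41.181623339653015 [ 0.52991889 -0.34505723  0.2984629 ] [-2.82139766e+00  1.38167095e+00  1.50790834e-03]
```

```bash
python3 -m pendant '[{"angular":[0,0,0],"delta_pos":[1,2,60],"claw":35},{"angular":[0,0,0],"delta_pos":[1,2,120],"claw":35},{"angular":[0,0,0],"delta_pos":[1,2,175],"claw":35},{"angular":[0,0,0],"delta_pos":[1,2,215],"claw":35},{"angular":[0,0,0],"delta_pos":[1,2,235],"claw":35},{"angular":[0,0,0],"delta_pos":[1,2,240],"claw":35},{"angular":[0,0,0],"delta_pos":[1,2,240],"claw":35}]'; python3 - <<'E'
from h import *
s=ctrl.sense();print(s['grasp_force'],s['eef_pos'],s["contact_force"])
f=grab_frame("wrist");save(f,"w4.png");f=grab_frame("side");save(f,"s4.png")
E
```

```text
time: 10.22
eef_pos: [0.5294, -0.3453, 0.0604]
orientation: [2.823, -1.378, 0.002]
contact_force: [-0.4, -0.1, -0.5]
finger_gap: 0.041
grasp_force: 41.2
41.187949776649475 [ 0.5294252  -0.34525843  0.06040403] [-0.41679352 -0.08177743 -0.51477208]
```

```bash
python3 -m pendant '[{"angular":[0,0,0],"delta_pos":[0,0,5],"claw":35},{"angular":[0,0,0],"delta_pos":[0,0,10],"claw":35},{"angular":[0,0,0],"delta_pos":[0,0,11],"claw":35},{"angular":[0,0,0],"delta_pos":[0,0,11],"claw":35}]'; python3 -m pendant '[{"angular":[0,0,0],"delta_pos":[0,-2,0],"claw":35},{"angular":[0,0,0],"delta_pos":[0,-4,0],"claw":35},{"angular":[0,0,0],"delta_pos":[0,-4,0],"claw":35}]'; python3 -m pendant '[{"angular":[0,0,0],"delta_pos":[0,-1,0],"claw":35},{"angular":[0,0,0],"delta_pos":[0,-2,0],"claw":35},{"angular":[0,0,0],"delta_pos":[0,-2,0],"claw":35}]'
```

```text
time: 10.82
eef_pos: [0.5291, -0.3456, 0.0488]
orientation: [2.823, -1.379, 0.001]
contact_force: [-2.3, 0.7, 3.5]
finger_gap: 0.0415
grasp_force: 41.7
time: 11.2
eef_pos: [0.5326, -0.3435, 0.0488]
orientation: [2.822, -1.379, 0.002]
contact_force: [-1.9, -0.9, 4.4]
finger_gap: 0.0416
grasp_force: 41.9
time: 11.58
eef_pos: [0.5328, -0.3433, 0.0488]
orientation: [2.82, -1.379, -0.001]
contact_force: [-7.7, -4.2, 6.3]
finger_gap: 0.0415
grasp_force: 42.2
```

```bash
python3 -m pendant '[{"angular":[0,0,0],"delta_pos":[-2,0,0],"claw":35},{"angular":[0,0,0],"delta_pos":[-4,0,0],"claw":35},{"angular":[0,0,0],"delta_pos":[-4,0,0],"claw":35}]'; python3 -m pendant '[{"angular":[0,0,0],"delta_pos":[-2,0,0],"claw":35},{"angular":[0,0,0],"delta_pos":[-2,0,0],"claw":35}]'
```

```text
time: 11.95
eef_pos: [0.5312, -0.3413, 0.0488]
orientation: [2.819, -1.38, 0.004]
contact_force: [-3.5, -9.3, 3.8]
finger_gap: 0.0412
grasp_force: 41.7
time: 12.2
eef_pos: [0.5301, -0.3398, 0.0489]
orientation: [2.819, -1.38, 0.005]
contact_force: [-3.6, -9.3, 2.1]
finger_gap: 0.0414
grasp_force: 41.7
```

```bash
python3 -m pendant '[{"angular":[0,0,0],"delta_pos":[-1.5,0,0],"claw":35},{"angular":[0,0,0],"delta_pos":[-1.5,0,0],"claw":35}]'
```

```text
time: 12.45
eef_pos: [0.5292, -0.3386, 0.0489]
orientation: [2.819, -1.38, 0.005]
contact_force: [-3.4, -8.9, 2.8]
finger_gap: 0.0414
grasp_force: 41.7
```

```bash
python3 -m pendant '[{"angular":[0,0,0],"delta_pos":[-1.5,0,0],"claw":35},{"angular":[0,0,0],"delta_pos":[-1.5,0,0],"claw":35}]';  python3 -m pendant '[{"angular":[0,0,0],"delta_pos":[-1.5,0,0],"claw":35},{"angular":[0,0,0],"delta_pos":[-1.5,0,0],"claw":35}]'
```

```text
time: 12.7
eef_pos: [0.5283, -0.3374, 0.0488]
orientation: [2.819, -1.38, 0.005]
contact_force: [-2.7, -9.6, 2.9]
finger_gap: 0.0413
grasp_force: 41.7
time: 12.95
eef_pos: [0.5279, -0.3369, 0.0489]
orientation: [2.818, -1.38, 0.008]
contact_force: [-1.6, -11.2, 0.2]
finger_gap: 0.0413
grasp_force: 41.6
```

```bash
python3 -m pendant '[{"angular":[0,0,0],"delta_pos":[-2,0,0],"claw":35},{"angular":[0,0,0],"delta_pos":[-2,0,0],"claw":35}]'; python3 - <<'E'
from h import *
s=ctrl.sense();print(s['grasp_force'],s['eef_pos'],s["contact_force"],s["torque"])
f=grab_frame("scene");o=np.array([.4531,-.2414]);t=-.9091
a=look_for(f,"thick_offcut_center");print([(np.array(d["at"])*[640,400],d["confidence"]) for d in a],proj(f,[.5311,-.3416,.037]))
E
```

```text
time: 13.2
eef_pos: [0.5278, -0.3368, 0.0493]
orientation: [2.817, -1.379, 0.014]
contact_force: [2.0, -14.5, -1.9]
finger_gap: 0.0413
grasp_force: 41.3
41.288214325904846 [ 0.5277715  -0.33678133  0.04928082] [  2.01735226 -14.54614806  -1.93945145] [-2.59917727 -0.1038059  -0.53053565]
[(array([424.512, 263.32 ]), 0.73)] [425.63803087 258.30039111]
```

```bash
python3 -m pendant '[{"angular":[0,0,0],"delta_pos":[2,0,0],"claw":35},{"angular":[0,0,0],"delta_pos":[2,0,1],"claw":35},{"angular":[0,0,0],"delta_pos":[2,0,1],"claw":65},{"angular":[0,0,0],"delta_pos":[2,0,1],"claw":65},{"angular":[0,0,0],"delta_pos":[2,0,1],"claw":65},{"angular":[0,0,0],"delta_pos":[2,0,1],"claw":65}]'; python3 - <<'E'
from h import *
s=ctrl.sense();print(s['finger_gap'],s['grasp_force'],s['eef_pos'],s["contact_force"],s["orientation"])
E
```

```text
time: 14.05
eef_pos: [0.5274, -0.3332, 0.047]
orientation: [-2.823, 1.378, 0.001]
contact_force: [-0.8, 0.1, -0.1]
finger_gap: 0.0651
grasp_force: 0.0
0.06505541493014154 0.0 [ 0.52741804 -0.3332098   0.04704732] [-0.84321815  0.13170173 -0.138731  ] [-2.82289121e+00  1.37841520e+00  6.44343684e-04]
```

```bash
python3 -m pendant '[{"angular":[0,0,0],"delta_pos":[0,2,-40],"claw":65},{"angular":[0,0,0],"delta_pos":[10,2,-90],"claw":65},{"angular":[0,0,0],"delta_pos":[20,2,-150],"claw":65},{"angular":[0,0,0],"delta_pos":[20,2,-210],"claw":65},{"angular":[0,0,0],"delta_pos":[20,2,-250],"claw":65},{"angular":[0,0,0],"delta_pos":[20,2,-250],"claw":65}]'; cat > chk.py <<'E'
from h import *
import pickle
f=grab_frame("wrist");pickle.dump(f,open("w5.pkl","wb"))
np.set_printoptions(precision=1,suppress=True,linewidth=150)
q=(.4531,-.2414,-.9091)
W=lambda p:np.array([q[0]+np.cos(q[2])*p[0]-np.sin(q[2])*p[1],q[1]+np.sin(q[2])*p[0]+np.cos(q[2])*p[1],p[2]])
def J(w): d=w[:2]-np.array(q[:2]);c,s=np.cos(q[2]),np.sin(q[2]);return np.array([c*d[0]+s*d[1],-s*d[0]+c*d[1]])*1e3
# rectified top-down map of plane z=.056 in jig frame, 0.5 mm per px, x 20..230, y -60..60
xs=np.arange(20,230,.5);ys=np.arange(60,-60,-.5)
mx=np.array([[proj(f,W([x/1e3,y/1e3,.056])) for x in xs] for y in ys],np.float32)
r=cv2.remap(f["color"],mx[...,0],mx[...,1],1); cv2.imwrite("pics/rect.png",cv2.cvtColor(r,4))
lab=cv2.cvtColor(r,cv2.COLOR_RGB2HSV).astype(int)
iy=lambda y:int((60-y)/.5); ix=lambda x:int((x-20)/.5)
print("row y=0:");[print(x,lab[iy(0)-3:iy(0)+4,ix(x)].mean(0)) for x in list(range(48,76,2))+list(range(180,206,2))]
for X in (110,127,145):
    print("col x=%d:"%X);[print(y,lab[iy(y),ix(X)-3:ix(X)+4].mean(0)) for y in list(range(-30,-12,2))+list(range(14,34,2))]
E
python3 chk.py
```

```text
time: 14.8
eef_pos: [0.5391, -0.3512, 0.3016]
orientation: [2.821, -1.378, 0.012]
contact_force: [-0.4, -0.3, 0.2]
finger_gap: 0.0651
grasp_force: 0.0
row y=0:
48 [129.1  10.1 213.6]
50 [133.6  15.9 149.7]
52 [ 19.3  88.3 223.1]
54 [ 25.7  61.1 249.6]
56 [ 25.3  66.3 246.7]
58 [ 17. 124. 238.]
60 [ 15.  147.9 237.3]
62 [ 13.  141.6 208. ]
64 [ 14.  100.1 138.9]
66 [ 14.   92.7 140.1]
68 [ 14.3  94.4 137.7]
70 [ 14.   93.3 137.1]
72 [ 14.   89.9 139.1]
74 [ 14.1  91.9 136.3]
180 [ 14.   94.3 137.7]
182 [ 14.6  95.1 136.9]
184 [ 14.3  94.4 138.3]
186 [ 14.   93.6 137.6]
188 [ 14.1  94.1 136.4]
190 [ 14.7  92.7 129.1]
192 [ 15.   91.7 101.1]
194 [ 17.  100.6 203.3]
196 [ 16.7  99.9 202.7]
198 [ 16.9  99.9 202. ]
200 [ 16.9  98.7 202. ]
202 [ 16.3  99.  202. ]
204 [ 17.   98.4 202. ]
col x=110:
-30 [ 17.   97.7 185.6]
-28 [ 16.3  99.  182.3]
-26 [ 16.6  98.  188.3]
-24 [ 17.   98.1 192.3]
-22 [ 16.1  96.4 164.3]
-20 [ 14.   92.  136.9]
-18 [ 14.3  90.9 140.4]
-16 [ 14.1  90.4 136. ]
-14 [ 14.   89.  141.7]
14 [ 15.3  95.9 217.7]
16 [ 14.6 100.  215.9]
18 [ 14.1 101.  213.6]
20 [ 23.   78
[... 343 characters left out ...]
]
-14 [ 13.9  86.7 138.6]
14 [ 14.6  97.9 217. ]
16 [ 15.   98.4 216.6]
18 [ 14.  100.3 210.3]
20 [ 21.6  81.3 225. ]
22 [ 27.3  46.3 247.9]
24 [ 26.3  55.  246. ]
26 [ 27.  54. 246.]
28 [ 27.   48.6 246. ]
30 [ 27.  51. 246.]
32 [ 26.4  55.  246. ]
col x=145:
-30 [ 25.  63. 246.]
-28 [ 23.9  69.6 246.6]
-26 [ 20.3  86.3 231.6]
-24 [ 16.4  99.4 190.7]
-22 [ 16.1  96.  155.3]
-20 [ 13.7  88.  134.7]
-18 [ 13.9  88.9 136.3]
-16 [ 14.   88.6 131. ]
-14 [ 14.   90.6 139.9]
14 [ 14.6 101.  205.7]
16 [ 14.  101.4 209.3]
18 [ 14.  104.1 211. ]
20 [ 23.   72.7 233.9]
22 [ 28.   45.3 247. ]
24 [ 26.3  53.3 246. ]
26 [ 25.1  60.6 246. ]
28 [ 24.3  64.  246. ]
30 [ 25.7  59.9 246. ]
32 [ 27.  54. 246.]
```

The offcut spans jig x 63 to 192 and y -21.5 to 19.5, straight, so it sits in the nest within calibration; the forces showed contact on the side and end stops. Next is the clamp, with closed fingers behind the handle.

```bash
python3 -m pendant '[{"angular":[0,0,0],"delta_pos":[-60,0,0],"claw":0},{"angular":[0,0,0],"delta_pos":[-120,0,0],"claw":0},{"angular":[0,0,0],"delta_pos":[-180,0,0],"claw":0},{"angular":[0,0,0],"delta_pos":[-240,0,0],"claw":0},{"angular":[0,0,0],"delta_pos":[-250,0,0],"claw":0},{"angular":[0,0,0],"delta_pos":[-250,0,0],"claw":0}]'; python3 - <<'E'
from h import *
s=ctrl.sense();print(s['finger_gap'],s['q'])
p=s['eef_pos'];d=np.array(p[:2])-[.4531,-.2414];c,sn=np.cos(-.9091),np.sin(-.9091);print(c*d[0]+sn*d[1],-sn*d[0]+c*d[1],p[2])
fs=[grab_frame("scene"),grab_frame("side")]
for f in fs:
  print([(np.round(np.array(d["at"])*[640,400],1).tolist(),round(d["confidence"],2)) for d in look_for(f,"handle_end")],proj(f,[.4531-.06*c,-.2414-.06*sn,.192]),proj(f,[.4531-.045*c,-.2414-.045*sn,.166]))
E
```

```text
time: 15.6
eef_pos: [0.3843, -0.1532, 0.2968]
orientation: [2.823, -1.378, -0.001]
contact_force: [-0.7, -0.9, -0.4]
finger_gap: 0.0003
grasp_force: 0.0
0.0002756851792800058 [-5.64788884e-01  9.70796068e-02  1.71365755e+00 -1.97649115e-04
  1.33124284e+00  1.91422022e+00]
-0.11187277897381201 -2.565846228947538e-05 0.2968386042593651
[([393.3, 230.6], 0.72)] [372.70618549 217.25913628] [376.88696168 224.4302968 ]
[([347.6, 172.1], 0.57), ([348.4, 199.1], 0.32)] [359.56082041 166.91976886] [357.7577567  172.50463434]
```

```bash
python3 -m pendant '[{"angular":[0,0,0],"delta_pos":[0,0,50],"claw":0},{"angular":[0,0,0],"delta_pos":[0,0,100],"claw":0},{"angular":[0,0,0],"delta_pos":[10,0,100],"claw":0},{"angular":[0,0,0],"delta_pos":[20,0,100],"claw":0},{"angular":[0,0,0],"delta_pos":[30,0,100],"claw":0},{"angular":[0,0,0],"delta_pos":[40,0,100],"claw":0},{"angular":[0,0,0],"delta_pos":[40,0,100],"claw":0}]'; python3 -m pendant '[{"angular":[0,0,0],"delta_pos":[5,0,0],"claw":0},{"angular":[0,0,0],"delta_pos":[10,0,0],"claw":0},{"angular":[0,0,0],"delta_pos":[15,0,0],"claw":0},{"angular":[0,0,0],"delta_pos":[20,0,0],"claw":0},{"angular":[0,0,0],"delta_pos":[20,0,0],"claw":0}]'
```

```text
time: 16.68
eef_pos: [0.409, -0.185, 0.198]
orientation: [-2.822, 1.379, 0.002]
contact_force: [-2.6, 3.2, -3.0]
finger_gap: -0.0
grasp_force: 2.3
time: 17.3
eef_pos: [0.4216, -0.2007, 0.1984]
orientation: [-2.822, 1.379, -0.001]
contact_force: [-3.1, 4.8, 3.4]
finger_gap: 0.0004
grasp_force: 2.7
```

```bash
python3 -m pendant '[{"angular":[0,0,0],"delta_pos":[6,0,0],"claw":0},{"angular":[0,0,0],"delta_pos":[12,0,0],"claw":0},{"angular":[0,0,0],"delta_pos":[18,0,0],"claw":0},{"angular":[0,0,0],"delta_pos":[24,0,0],"claw":0},{"angular":[0,0,0],"delta_pos":[30,0,0],"claw":0},{"angular":[0,0,0],"delta_pos":[30,0,0],"claw":0}]'; python3 -m pendant '[{"angular":[0,0,0],"delta_pos":[6,0,0],"claw":0},{"angular":[0,0,0],"delta_pos":[12,0,0],"claw":0},{"angular":[0,0,0],"delta_pos":[18,0,0],"claw":0},{"angular":[0,0,0],"delta_pos":[20,0,0],"claw":0}]'
```

```text
time: 18.05
eef_pos: [0.4401, -0.2249, 0.1973]
orientation: [2.822, -1.379, 0.001]
contact_force: [-1.1, 2.0, 1.0]
finger_gap: -0.0003
grasp_force: 1.3
time: 18.55
eef_pos: [0.4525, -0.2409, 0.1972]
orientation: [2.822, -1.379, 0.001]
contact_force: [-0.3, 0.1, -0.7]
finger_gap: -0.0
grasp_force: 0.0
```

```bash
python3 -m pendant '[{"angular":[0,0,0],"delta_pos":[6,0,0],"claw":0},{"angular":[0,0,0],"delta_pos":[12,0,0],"claw":0},{"angular":[0,0,0],"delta_pos":[18,0,0],"claw":0},{"angular":[0,0,0],"delta_pos":[18,0,0],"claw":0}]'; python3 - <<'E'
from h import *
c,sn=np.cos(-.9091),np.sin(-.9091)
W=lambda x,z:[.4531+x*c,-.2414+x*sn,z]
for n in("scene","side"):
  f=grab_frame(n)
  print(n,[(np.round(np.array(d["at"])*[640,400],1).tolist(),round(d["confidence"],2)) for d in look_for(f,"handle_end")],proj(f,W(.0925,.164)).round(1))
  hsv=cv2.cvtColor(f["color"],cv2.COLOR_RGB2HSV)
  for v in (.64,.88,.95,1.0): # lean: brightness along handle bar for closed angles
    print(v,[int(hsv[int(p[1]),int(p[0]),2]) for p in (proj(f,W(r*np.sin(v),.088+r*np.cos(v))) for r in (.06,.075,.09,.105,.115,.14))])
E
```

```text
time: 19.05
eef_pos: [0.4633, -0.2547, 0.1972]
orientation: [2.822, -1.379, 0.0]
contact_force: [0.7, -1.0, -0.6]
finger_gap: 0.0002
grasp_force: 0.0
scene [([414.1, 245.5], 0.97)] [419.3 224.9]
0.64 [237, 166, 229, 230, 204, 96]
0.88 [30, 32, 28, 33, 30, 160]
0.95 [35, 32, 34, 33, 27, 216]
1.0 [26, 25, 65, 91, 50, 255]
side [([342.9, 180.2], 0.76)] [343.9 163.7]
0.64 [153, 227, 228, 165, 119, 235]
0.88 [62, 61, 60, 60, 68, 109]
0.95 [63, 63, 62, 60, 55, 90]
1.0 [63, 58, 59, 56, 57, 92]
```

The handle is dark along lean 0.88 to 0.95 in both cameras, so the clamp has shut on the wood. I retract and recheck the fit.

```bash
python3 -m pendant '[{"angular":[0,0,0],"delta_pos":[-5,0,-55],"claw":0},{"angular":[0,0,0],"delta_pos":[-5,0,-110],"claw":0},{"angular":[0,0,0],"delta_pos":[50,0,-110],"claw":0},{"angular":[0,0,0],"delta_pos":[105,0,-110],"claw":0},{"angular":[0,0,0],"delta_pos":[122,0,-110],"claw":0},{"angular":[0,0,0],"delta_pos":[122,0,-110],"claw":0},{"angular":[0,0,0],"delta_pos":[122,0,-110],"claw":0}]'; sed -i 's/^print("row.*/[print(y,x,lab[iy(y)-3:iy(y)+4,ix(x)].mean(0)) for y in (-14,14) for x in list(range(56,70,2))+list(range(186,198,2))]/; s/(110,127,145)/(140,165,180)/' chk.py; python3 chk.py
```

```text
time: 20.12
eef_pos: [0.5377, -0.3498, 0.3074]
orientation: [-2.823, 1.379, 0.001]
contact_force: [-0.3, -0.7, -0.0]
finger_gap: 0.0001
grasp_force: 0.0
-14 56 [ 25.   68.  251.9]
-14 58 [ 15.  130.1 219.9]
-14 60 [102.1  50.9 116.1]
-14 62 [ 29.6  31.3 103.1]
-14 64 [ 14.   93.1 138.1]
-14 66 [ 14.3  95.1 163.4]
-14 68 [ 14.   94.7 146.9]
-14 186 [ 14.   98.3 138.7]
-14 188 [ 14.   97.6 137.6]
-14 190 [ 14.   97.4 127.9]
-14 192 [14.  90.6 95.6]
-14 194 [ 16.9  98.9 193.6]
-14 196 [ 16.7  98.7 193.6]
14 56 [ 25.7  63.7 247.9]
14 58 [ 16.4 127.1 241. ]
14 60 [ 78.6  48.  155.7]
14 62 [170.6  21.  146.6]
14 64 [ 14.3  95.1 215.9]
14 66 [ 15.1  97.6 218.1]
14 68 [ 15.   96.1 219.6]
14 186 [ 14.1  98.7 141.4]
14 188 [ 14.3  97.1 132. ]
14 190 [ 13.6  96.1 126. ]
14 192 [ 15.4  92.4 101.6]
14 194 [ 17.4  98.  209.9]
14 196 [ 17.1  99.4 205.4]
col x=140:
-30 [ 25.4  62.7 249.1]
-28 [ 17.9  97.  213.4]
-26 [ 16.9  99.  186.9]
-24 [ 16.9  99.3 193.6]
-22 [ 16.   95.4 161.4]
-20 [ 14.   88.  134.1]
-18 [ 14.4  89.1 133.4]
-16 [ 13.9  87.7 135.1]
-14 [ 13.7  88.6 136.9]
14 [ 14.6  98.6 215.7]
[... 412 characters left out ...]
4.  94. 139.]
14 [ 14.3  99.7 214. ]
16 [ 14.3 101.  215.3]
18 [ 14.  103.6 206.3]
20 [ 24.7  76.4 235.3]
22 [ 28.7  42.9 248. ]
24 [ 26.9  49.7 247.3]
26 [ 25.9  57.3 247.3]
28 [ 25.   61.9 246.3]
30 [ 25.9  57.9 247. ]
32 [ 26.   52.4 246.9]
col x=180:
-30 [ 25.   63.1 246. ]
-28 [ 24.   66.7 246. ]
-26 [ 25.   62.1 246.7]
-24 [ 24.1  66.7 249.3]
-22 [ 15.1 104.4 179.6]
-20 [ 14.   95.9 136.1]
-18 [ 13.9  97.3 133.1]
-16 [ 14.   97.3 134.3]
-14 [ 14.   98.4 134.3]
14 [ 14.  102.  210.1]
16 [ 14.3 101.3 209.1]
18 [ 14.   98.9 213. ]
20 [ 13.7 135.7 201.6]
22 [  9.3  98.3 197. ]
24 [115.6  34.4 145.9]
26 [106.9  36.  148.9]
28 [ 68.4  53.6 168.9]
30 [ 13.1 146.4 224.6]
32 [ 24.1  76.3 246.4]
```

```bash
python3 -c "
from cell import ctrl
print(ctrl.close_job())"
```

```text
the job is handed in; nothing more can be done
None
```

The thick offcut lies in the jig against the end stop and both side stops, the clamp is snapped shut on it, and I handed the job in at about 20 s without touching the thin offcut, sanding block or tape measure.

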